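# Sweep the slide plate and slide the paste tins into their crate cells

## Task

First sweep all four metal chips off the steel plate into the green tray at its far edge, using the scraper block and not the fingers, then stand the scraper back upright on the bench, clear of the plate and tray. Then slide the red-lidded and the yellow-lidded tin along the plate, upright and without lifting them, each fully into the open crate cell with the mark of its colour. Leave the other tins and everything else on the bench where they are.

Things in the scene. Friction and masses are not known exactly. Their poses are not given: they have to be found in the camera images.
- plate: dark steel slide plate fixed on the bench, 250 mm in its x by 620 mm in its y, 25 mm thick. Origin: centre of its underside. Chips start near its y = -60 mm, the two tins to be put away near its y = -215 mm, the crate stands at its +y end. A green chip tray is hung along its far (+x) edge
- tray_in (a point): centre of the floor of the green chip tray, axes parallel to the plate's. The tray is 110 mm in x, beginning right at the plate's far edge, by 236 mm inside in y; floor 21 mm below the plate's top, walls 24 mm high
- crate: floorless blue metal crate of 2 x 2 cells fixed on the plate; walls 35 mm high, 6 mm thick. Origin: on the plate's top, middle of the open mouth side; +y points into it, axes parallel to the plate's. Front cells: open towards -y, 92 mm wide, centred at x = -49 and 49 mm, 90 mm deep from the mouth (y = 0) to a 30 mm thick cross rail. Back cells: closed all round, already full
- tab_red: red mark, 70 x 26 mm, on top of the cross rail behind one front cell, centred on that cell's x, 105 mm in +y from the mouth line. Origin: centre of its underside, 35 mm above the plate's top; axes parallel to the crate's
- tab_yellow: yellow mark, the same for the other front cell
- tin_red: squat round tin, 80 mm across and 52 mm tall, about 0.6 kg; bare metal side, red lid. Origin: centre of its underside, z up. Too wide to be gripped
- tin_yellow: squat round tin, 80 mm across and 52 mm tall, about 0.6 kg; bare metal side, yellow lid. Origin: centre of its underside, z up. Too wide to be gripped
- tin_black: squat round tin, 80 mm across and 52 mm tall, about 0.6 kg; bare metal side, black lid. Origin: centre of its underside, z up. Too wide to be gripped; stands in a back cell, to be left there
- tin_white: squat round tin, 80 mm across and 52 mm tall, about 0.6 kg; bare metal side, white lid. Origin: centre of its underside, z up. Too wide to be gripped; stands in a back cell, to be left there
- chip1: bright metal offcut chip, about 26 x 20 mm and 14 mm tall, lying on the plate. Origin: centre of its underside
- chip2: bright metal offcut chip, about 26 x 20 mm and 14 mm tall, lying on the plate. Origin: centre of its underside
- chip3: bright metal offcut chip, about 26 x 20 mm and 14 mm tall, lying on the plate. Origin: centre of its underside
- chip4: bright metal offcut chip, about 26 x 20 mm and 14 mm tall, lying on the plate. Origin: centre of its underside
- scraper: scraper block standing on the bench at the right of the plate, 0.22 kg: orange blade block 30 mm in its x, 120 mm in its y, 30 mm high, with an upright black handle in the middle, 24 mm in x, 50 mm in y, reaching from 30 to 100 mm height. Origin: centre of its underside, z up
- jar: closed glass jar with a grey cap, 72 mm across, 90 mm tall, bystander on the right. Origin: centre of underside
- sleeve: steel sleeve, 56 mm across, 100 mm tall, standing, bystander beyond the crate. Origin: centre of underside
- tape: brown cardboard ring, 110 mm across, 24 mm tall, lying on the left, bystander. Origin: centre of underside
- brush: brush lying on the left, bystander. Origin: on its underside
There are look-alikes about, which are no part of the job. There is more than one size of the tin_yellow; the one meant has the size given above. There is more than one size of the tin_red; the one meant has the size given above.

How it is judged (in metres and radians):
On the way, in this order (a step that is already met when the one before it is completed fails the run):
1. all four chips lie in the tray (x of chip1 in the frame of tray_in between -0.055 and 0.056 m and y of chip1 in the frame of tray_in between -0.12 and 0.12 m and z of each of chip1, chip2, chip3, chip4 in the frame of tray_in below 0.03 m and x of chip2 in the frame of tray_in between -0.055 and 0.056 m and y of chip2 in the frame of tray_in between -0.12 and 0.12 m and x of chip3 in the frame of tray_in between -0.055 and 0.056 m and y of chip3 in the frame of tray_in between -0.12 and 0.12 m and x of chip4 in the frame of tray_in between -0.055 and 0.056 m and y of chip4 in the frame of tray_in between -0.12 and 0.12 m), for 0.2 s.
2. the scraper stands on the bench, clear of plate and tray, and is let go (height (world z) of scraper below 0.012 m and angle between scraper's own z axis and vertical below 0.12 rad and linear speed of scraper below 0.02 m/s and horizontal distance between scraper and tray_in above 0.15 m and contact force between the fingers and scraper below 0.1 N), for 0.1 s.
3. both tins stand fully in the cells of their colours (y of tin_red in the frame of tab_red between -0.07 and -0.043 m and x of tin_red in the frame of tab_red between -0.012 and 0.012 m and z of each of tin_red, tin_yellow in the frame of plate below 0.029 m and angle between each of tin_red, tin_yellow's own z axis and vertical below 0.06 rad and linear speed of each of tin_red, tin_yellow below 0.02 m/s and y of tin_yellow in the frame of tab_yellow between -0.07 and -0.043 m and x of tin_yellow in the frame of tab_yellow between -0.012 and 0.012 m), for 0.2 s.
At the end, for the whole second after the job is handed in: All four chips lie in the green tray; the red and yellow tins stand upright, at rest, each in the front cell marked with its colour, sticking out at most 5 mm; the scraper stands upright at rest on the bench, at least 150 mm from the tray's centre (all of step 1 and all of step 3 and height (world z) of scraper below 0.012 m and angle between scraper's own z axis and vertical below 0.12 rad and linear speed of scraper below 0.02 m/s and horizontal distance between scraper and tray_in above 0.15 m); the robot touches nothing.
It fails at once if the fingers touch a chip (contact force between the fingers and chip1 above 0.5 N or contact force between the fingers and chip2 above 0.5 N or contact force between the fingers and chip3 above 0.5 N or contact force between the fingers and chip4 above 0.5 N).
It fails at once if a red or yellow tin is lifted more than 15 mm off the plate or tipped by more than 20 degrees (z of any of tin_red, tin_yellow in the frame of plate above 0.04 m or angle between any of tin_red, tin_yellow's own z axis and vertical above 0.35 rad).
It fails at once if a tin of the back cells is moved by more than 20 mm (distance of any of tin_black, tin_white from where it was at the start of the episode above 0.02 m).
It fails at once if a bystander on the bench is moved by more than 30 mm (distance of any of jar, sleeve, tape, brush from where it was at the start of the episode above 0.03 m).
It also fails if it takes over 72 s, if anything falls off the work surface, if the arm or the gripper's body presses on something with over 40 N, if the wrist force passes 120 N, or if a joint passes its speed limit or range.

## Robot

A 7-joint arm with a two-finger parallel gripper is mounted at the origin on the work surface. World frame = base frame: x ahead of the robot, y to its left, z up, the work surface at z = 0. Lengths are in m, angles in degrees, forces in N, time in s.
With the tool pointing down it reaches from about 0.425 to 0.875 m from the base axis. Payload 4.7 kg.
Tool frame: the origin (TCP) lies midway between the tips of the shut fingers; the grasp point (between the pads) lies 19 mm behind it; z points along the fingers, y is the line along which they close (so a half turn about z gives the same grasp; the last joint's range is limited). The gripper opens to 87 mm and grips with 3 to 60 N. Pads are 19 mm wide; open, the fingers measure 117 mm over their backs; the gripper's body (75 mm by 190 mm) begins 51 mm behind the grasp point.
Start: joints at [-71.27, 18.392, -4.016, 83.108, 1.295, 78.541, -3.26], TCP at [0.2, 0.618, 0.223] pointing down, gripper open.
Joint ranges: [-163.93, 163.93], [-17.29, 119.83], [-79.2, 71.16], [3.27, 140.29], [-89.18, 269.18], [5.43, 117.66], [-154.24, 154.24]. Speed limits (degrees/s): [147.25, 147.25, 180, 180, 180, 180, 180].

## Interface

Orientations are given as [roll, pitch, yaw] about the fixed x, y, z axes, in that order (R = Rz(yaw) Ry(pitch) Rx(roll)).
In Python, from cell import env, viewer, boxes_of, masks_of gives the robot as it stands. The module is installed in compiled form; this text tells all that it offers.
- The arm moves only by the tool apply_moves, never from a script. Its argument "moves" is a list of rows, each a list of 7 numbers: the shift along the tool's x, y, z scaled (see below), then the turn, a rotation vector about the tool's x, y, z scaled (see below), then the opening, from 0 (shut) to 1 (fully open). A call has 1 to 20 rows; each row is the pose to reach, as a shift and turn from the pose commanded when the call began, along the tool's axes at that moment; what a row does not reach only later rows make up. The controller multiplies each number of a shift by 0.2 m and each number of a turn by 1.5 rad. A row lasts 1/10 s, in which the tool goes at most 50 mm and 8.59 degrees, less where a joint would pass 70% of its speed; a pose out of reach is approached as far as the arm can. A call with a number of a shift or a turn outside -1 to 1 is refused whole. A call with a gripper value outside its range is refused whole. The fingers move at their own pace and stop on an object; "grip_force" is the grip in N (left out, the last holds). Time passes only in rows, so rows that repeat a pose let the fingers close. It gives the time, the measured TCP pose, the force, the opening and the grip force at its end, in the units of the state.
- env.get_obs(): the state, without advancing time (a new reading comes with each control period).
- viewer.read_camera(name): name is "scene" or "top" or "wrist"; returns the picture (400x640x3 uint8, red, green, blue); there is no depth.
- viewer.get_calibration(name): a dict with "fov_y" (degrees; the focal length in pixels is half the picture's height over the tangent of half this angle, whatever the lens; pixels are square), "cx", "cy" (the principal point, pixels), "k1" (the pictures are not rectified: a ray, as slopes to the right and down, at radius r is drawn at 1 + k1 r^2 times it, then the intrinsics apply), "position" and "orientation" of the camera in the world. Camera axes: x right, y up, looking along -z (the intrinsics and any distortion apply to the point x, -y, -z); pixel columns grow to the right and rows downward; lengths in m; the calibration is good to about 2 mm. A picture is of the moment at which its call begins: read the wrist's pose just before it. get_calibration takes no time and is no camera call; for the wrist camera it gives the pose at the moment of the call.
- env.sign_off(): hands the job in; it is judged then, once.
Trained networks look in the newest picture that a camera, given by its name, has taken for a name from the list of things; names that differ only in an ending like _2 or _b are one class to them, and where a whole thing is asked for, a point or a joint stands for the part that bears it (a point fixed in the world has none). Each returns a list of dicts, best first, with "conf" (0 to 1); they miss things now and then, are a little off and sometimes report something else, mostly with a low value. They report only what shows in the picture. A call takes as long as a camera call. They do not tell look-alikes from the thing itself.
- boxes_of(camera, target): "location" ([column, row] in pixels, amid what is visible of it).
- masks_of(camera, target): "pixels" (400x640 bool, what is visible of it) and "location" ([column, row] in pixels, amid what is visible of it).
The state is a dict: "time_s": time; "qpos": joint angles; "joint_velocities": joint speeds; "effort": joint torques, N m; "tool_pos": TCP position; "tool_rot": TCP orientation; "force": force on the tool from outside, world axes, zero at the start; "wrist_torque": the same for the moment, N m; "grip_width": finger opening in m; "grasp_force": force on a finger pad.
Only numpy, scipy, OpenCV 4.12 (cv2) and the standard library are available. Lean on these libraries where they do the work, as an engineer would, in place of code of your own. Each camera call takes 0.05 s, during which the arm holds its last target. There are 200 camera calls.

## Working session

There is one attempt and no reset: what is moved stays moved. The work goes in short steps, Python scripts to look and compute and a tool call to move; the robot and the scene stay as the last step left them, time stands still between calls to the robot, and variables do not carry over. Pictures are saved under pics/ and viewed, at most 10 in all, crops included, and the job is handed in when it is done.

Besides the shell and the picture viewer there is one more tool, called after "Call:" as name(argument=value, ...) on one line, values as JSON. apply_moves: Moves the arm, as the interface text tells. Shifts and turns lie within -1 to 1; 1 stands for 0.2 m of shift or 1.5 rad of turn. Its arguments: {"type":"object","properties":{"moves":{"type":"array","items":{"type":"array","items":{"type":"number","minimum":-1,"maximum":1}}},"grip_force":{"type":"number"}},"required":["moves"]}

```bash
mkdir -p pics; python3 - <<'E'
from cell import env, viewer, boxes_of, masks_of
import cv2
for c in ["scene","top"]:
    im=viewer.read_camera(c); cv2.imwrite(f"pics/{c}0.png",im[:,:,::-1]); k=viewer.get_calibration(c); print(c,k)
    for t in ["plate","crate","tab_red","tab_yellow","tin_red","tin_yellow","chip1","scraper","tray_in","jar","sleeve"]:
        print(t,[(round(d['conf'],2),[round(float(v)) for v in d['location']]) for d in boxes_of(c,t)][:5])
print(env.get_obs())
E
```

```text
scene {'fov_y': 50.879028565793845, 'cx': 326.95364728329366, 'cy': 202.14241939138284, 'k1': -0.10828401467480943, 'position': array([ 1.06125481, -0.50446422,  1.06273673]), 'orientation': array([3.62307221e+01, 3.50184219e-02, 4.41728085e+01])}
plate [(0.81, [327, 243])]
crate [(0.67, [356, 176])]
tab_red []
tab_yellow [(0.47, [376, 178])]
tin_red [(0.93, [305, 338]), (0.8, [252, 190]), (0.75, [292, 266])]
tin_yellow [(0.75, [218, 223]), (0.7, [186, 255]), (0.69, [261, 242])]
chip1 [(0.55, [338, 229]), (0.47, [306, 207])]
scraper [(0.73, [189, 308])]
tray_in [(0.48, [187, 308])]
jar [(0.75, [219, 342]), (0.54, [373, 176])]
sleeve [(0.83, [407, 194])]
top {'fov_y': 57.14680335472114, 'cx': 320.5851246680481, 'cy': 202.3501901653534, 'k1': 0.010768761698551989, 'position': array([0.46592607, 0.01766105, 1.15791726]), 'orientation': array([  4.51614467,  -1.19337452, -90.69768392])}
plate [(0.71, [323, 196]), (0.67, [232, 196])]
crate [(0.67, [248, 210])]
tab_red [(0.79, [258, 228])]
tab_yellow [(0.76, [253, 192]), (0.3, [385, 219])]
tin_red [(0.85, [349, 276]), (0.69, [382, 177]), (
[... 352 characters left out ...]
me_s': 1.2, 'qpos': array([-71.26886671,  18.39022837,  -4.01556342,  83.10614762,
         1.29626095,  78.54018277,  -3.25919984]), 'joint_velocities': array([ 0.00483289,  0.01916608, -0.05803937,  0.05795858,  0.04682033,
       -0.10168681, -0.03549436]), 'effort': array([ 7.23423018e-04, -4.91104245e+01, -4.02693702e-01, -3.12781370e+01,
       -6.39005564e-02,  3.35086975e-02,  1.02631631e-05]), 'tool_pos': array([0.20008518, 0.61847845, 0.22261801]), 'tool_rot': array([1.79991362e+02, 4.04297002e-03, 1.62078173e+02]), 'force': array([0.37208933, 0.18372124, 0.07570036]), 'wrist_torque': array([0.02612934, 0.02084139, 0.01435297]), 'grasp_force': 0.0, 'grip_width': 0.0871704832850104}
```

```bash
python3 -c "
import cv2
a=cv2.imread('pics/top0.png')[60:330,170:520]; cv2.imwrite('pics/top0c.png',cv2.resize(a,None,fx=2.2,fy=2.2,interpolation=cv2.INTER_CUBIC))"
```

```text
(no output)
```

View pics/top0c.png

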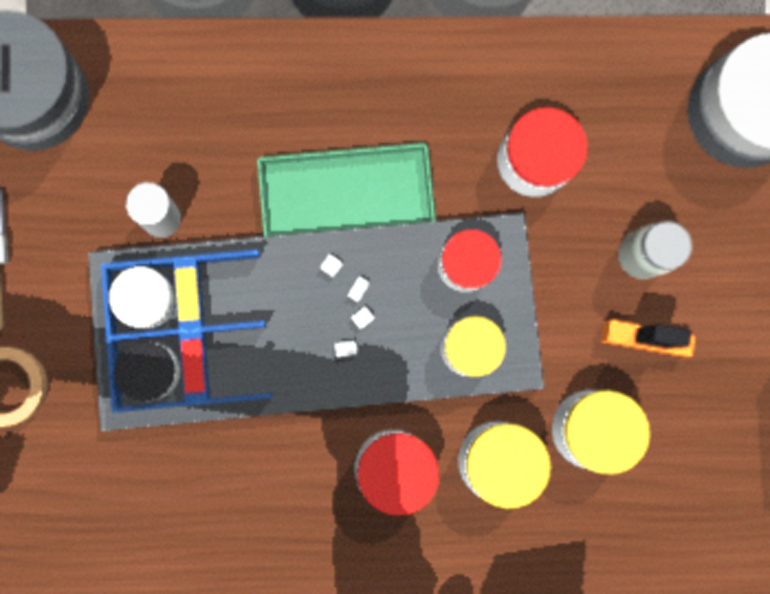

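View pics/scene0.png

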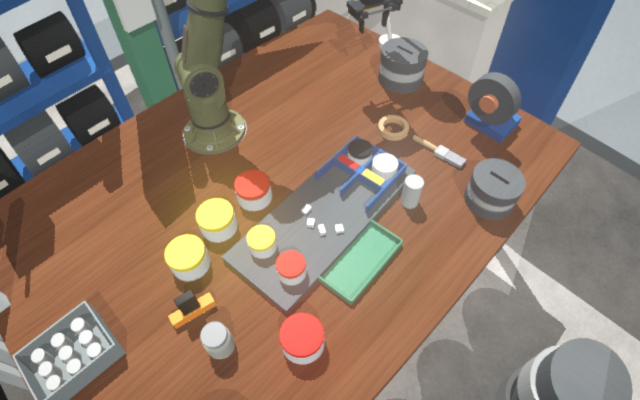

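```bash
cat > h.py <<'E'
import numpy as np
from scipy.spatial.transform import Rotation as R
def world(cal,px,z):
    """pixels -> points on the plane at height z"""
    f=200/np.tan(np.radians(cal['fov_y']/2)); out=[]
    for u,v in np.atleast_2d(px):
        d=np.array([(u-cal['cx'])/f,(v-cal['cy'])/f]); s=d.copy()
        for _ in range(20): s=d/(1+cal['k1']*(s@s))
        r=R.from_euler('xyz',cal['orientation'],degrees=True).apply([s[0],-s[1],-1])
        out.append(cal['position']+r*(z-cal['position'][2])/r[2])
    return np.array(out)
E
python3 - <<'E'
from cell import viewer, boxes_of, masks_of
from h import *
c=viewer.get_calibration('top'); crop=lambda p: np.array(p)/2.2+[170,60]
np.set_printoptions(precision=4,suppress=True)
pc=world(c,crop([[90,253],[523,212],[543,388],[101,430]]),.025); print('plate FL FR NR NL\n',pc)
o=pc.mean(0)[:2]; a=(pc[0]-pc[1]+pc[3]-pc[2])[:2]; ey=a/np.linalg.norm(a); ex=np.array([ey[1],-ey[0]])
print('ctr',o,'yaw',np.degrees(np.arctan2(ex[1],ex[0])),'size',np.linalg.norm(pc[0]-pc[1]),np.linalg.norm(pc[1]-pc[2]))
def show(n,px,z):
    w=world(c,px,z)
    for p in w: print(n,p[:2],'plate',(p[:2]-o)@ex,(p[:2]-o)@ey)
show('chips',crop([[331,266],[358,289],[363,318],[345,349]]),.037)
show('tinR',crop([[472,259]]),.077); show('tinY',crop([[475,347]]),.077)
show('tabY',crop([[188,292]]),.06); show('tabR',crop([[193,367]]),.06)
show('wallends',crop([[263,253],[264,325],[269,397]]),.06)
show('tray',crop([[260,158],[427,145],[434,220]]),.028)
m=masks_of('top','scraper')[0]; print(m['location'])
show('blade top corners',crop([[609,321],[693,331],[692,355],[604,345]]),.03)
show('handle top',crop([[664,335]]),.1)
show('jar',crop([[667,247]]),.09)
E
```

```text
plate FL FR NR NL
 [[ 0.6435  0.331   0.025 ]
 [ 0.6971 -0.2824  0.025 ]
 [ 0.4467 -0.3029  0.025 ]
 [ 0.3966  0.3131  0.025 ]]
ctr [0.546  0.0147] yaw 4.8188289806376075 size 0.6157604465505422 0.25121548934364163
chips [ 0.6204 -0.0072] plate 0.07229417419659076 -0.028052891387543393
chips [ 0.5876 -0.0445] plate 0.03656407001736331 -0.062486085426486274
chips [ 0.547  -0.0509] plate -0.004496593456263004 -0.06541564880997311
chips [ 0.5041 -0.0252] plate -0.045049064339044 -0.03624473889311004
tinR [ 0.6226 -0.1973] plate 0.05855237096796996 -0.21774083082429924
tinY [ 0.5035 -0.1983] plate -0.06025251662988404 -0.20868424882297454
tabY [0.5833 0.1884] plate 0.0518231289221093 0.1699357880358704
tabR [0.4814 0.1815] plate -0.0503270391224596 0.17161147352112496
wallends [0.636  0.0862] plate 0.09570845405258782 0.06369975672556523
wallends [0.5372 0.0854] plate -0.0027817354448305743 0.0711946071791886
wallends [0.4398 0.0792] plate -0.10041994401152232 0.07320336034513425
tray [0.7772 0.0917] plate 0.2368949880435331 0.05728566115929532
tray [ 0.7946 -0.1467] plate 0.2341636941956294 -0.1817552288441147
tray [ 0.686  -0.1544] plate 0.12535270411576266 -0.1802782127540873
[466.4, 212.8]
blade top corners [ 0.5396 -0.3979] plate -0.04103577803929 -0.4105799570521837
blade top corners [ 0.5242 -0.5161] plate -0.0662955241807206 -0.527147753811774
blade top corners [ 0.4905 -0.5131] plate -0.09965755484007766 -0.5212896268213957
blade top corners [ 0.5059 -0.3895] plate -0.07391170983582016 -0.39938415385263987
handle top [ 0.5157 -0.4443] plate -0.06871311761249535 -0.45482073451759153
jar [ 0.6345 -0.458 ] plate 0.04848255710256351 -0.4784471332511106
```

Call:
apply_moves(moves=[[-1,-1,0,0,0,0.923,1],[-1,-1,0,0,0,0.923,1],[-1,-1,0,0,0,0.923,1],[-1,-1,0,0,0,0.923,1],[-1,-1,0,0,0,0.923,1],[-1,-1,0,0,0,0.923,1],[-1,-1,0,0,0,0.923,1],[-1,-1,0,0,0,0.923,1],[-1,-1,0,0,0,0.923,1],[-1,-1,0,0,0,0.923,1],[-1,-1,0,0,0,0.923,1],[-1,-1,0,0,0,0.923,1]])

```text
time_s: 2.45
tool_pos: [0.3288, 0.3666, 0.2227]
tool_rot: [180.0, -0.0, 82.8]
force: [-0.3, -0.9, 0.6]
grip_width: 0.0869
grasp_force: 0.0
```

Call:
apply_moves(moves=[[-1,1,0,0,0,0,1],[-1,1,0,0,0,0,1],[-1,1,0,0,0,0,1],[-1,1,0,0,0,0,1],[-1,1,0,0,0,0,1],[-1,1,0,0,0,0,1],[-1,1,0,0,0,0,1]])

```text
time_s: 3.15
tool_pos: [0.5048, 0.1372, 0.2229]
tool_rot: [179.9, 0.1, 82.3]
force: [-0.8, 0.1, -0.2]
grip_width: 0.0871
grasp_force: 0.0
```

Call:
apply_moves(moves=[[-1,0.5,0,0,0,0,1],[-1,0.5,0,0,0,0,1],[-1,0.5,0,0,0,0,1],[-1,0.5,0,0,0,0,1],[-1,0.5,0,0,0,0,1],[-1,0.5,0,0,0,0,1]])

```text
time_s: 3.75
tool_pos: [0.5762, -0.0724, 0.2226]
tool_rot: [180.0, 0.1, 82.4]
force: [-0.4, 1.0, 0.7]
grip_width: 0.0871
grasp_force: 0.0
```

Call:
apply_moves(moves=[[-1,0,0,0,0,0,1],[-1,0,0,0,0,0,1],[-1,0,0,0,0,0,1],[-1,0,0,0,0,0,1],[-1,0,0,0,0,0,1],[-1,0,0,0,0,0,1]])

```text
time_s: 4.35
tool_pos: [0.5506, -0.266, 0.2223]
tool_rot: [-180.0, -0.1, 82.7]
force: [-0.2, 0.2, 0.2]
grip_width: 0.0872
grasp_force: 0.0
```

Call:
apply_moves(moves=[[-0.95,-0.06,0,0,0,0,1],[-0.95,-0.06,0,0,0,0,1],[-0.95,-0.06,0,0,0,0,1],[-0.95,-0.06,0,0,0,0,1],[-0.95,-0.06,0,0,0,0,1],[-0.95,-0.06,0,0,0,0,1],[-0.95,-0.06,0,0,0,0,1]])

```text
time_s: 5.05
tool_pos: [0.5174, -0.4497, 0.2221]
tool_rot: [180.0, -0.2, 83.0]
force: [0.1, 0.3, 0.1]
grip_width: 0.0868
grasp_force: 0.0
```

```bash
python3 - <<'E'
from cell import env,viewer,masks_of
from h import *
import cv2
print(env.get_obs()['tool_pos'],env.get_obs()['tool_rot'])
for cam in ['wrist','top']:
    c=viewer.get_calibration(cam); im=viewer.read_camera(cam); hsv=cv2.cvtColor(im,cv2.COLOR_RGB2HSV)
    if cam=='wrist': cv2.imwrite('pics/w1.png',im[:,:,::-1]); print(c)
    for d in masks_of(cam,'scraper')[:2]:
        print(cam,d['conf'],d['location'],world(c,[d['location']],.03),d['pixels'].sum())
    m=(hsv[...,0]>8)&(hsv[...,0]<19)&(hsv[...,1]>200)&(hsv[...,2]>170); v,u=np.nonzero(m); print(m.sum(), u.mean() if len(u) else 0, v.mean() if len(v) else 0)
E
```

```text
[ 0.51743339 -0.44974419  0.22208743] [ 1.79962927e+02 -1.64083254e-01  8.30396340e+01]
{'fov_y': 64.01263788029543, 'cx': 313.5715601904699, 'cy': 202.10515692195196, 'k1': -0.06208841999794878, 'position': array([ 0.52663888, -0.37237705,  0.38432832]), 'orientation': array([-16.55854425,  -0.06238789,  -6.94426531])}
wrist 0.79 [315.1, 181.0] [[ 0.51902097 -0.45244111  0.03      ]] 2804
wrist 0.33 [431.7, 179.3] [[ 0.65144297 -0.46638702  0.03      ]] 5033
337 308.37685459940656 177.00890207715133
top 0.93 [463.6, 214.1] [[ 0.51361685 -0.4490242   0.03      ]] 429
top 0.41 [238.4, 151.6] [[0.71516023 0.24586685 0.03      ]] 403
0 0 0
```

View pics/w1.png

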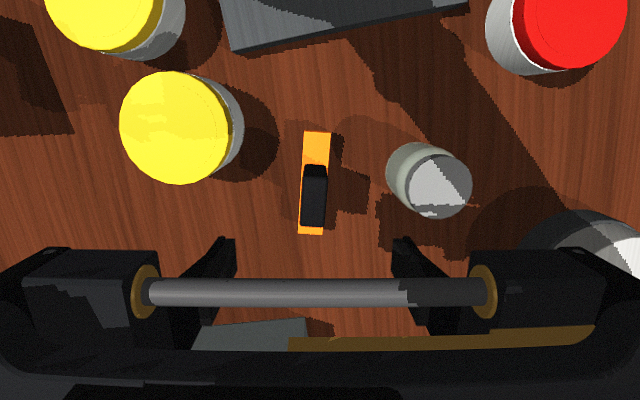

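```bash
python3 - <<'E'
from cell import viewer
from h import *
c=viewer.get_calibration('wrist')
b=world(c,[[305,131],[331,132],[322,235],[298,234]],.03); print(b.round(4),b.mean(0))
y=(b[0]+b[1]-b[2]-b[3])[:2]; print('yaw',np.degrees(np.arctan2(-y[0],y[1])))
print('handle',world(c,[[304,170],[327,170],[325,226],[301,226]],.1).mean(0))
print('jar',world(c,[[441,187]],.09))
E
```

```text
[[ 0.5137 -0.3978  0.03  ]
 [ 0.5417 -0.4023  0.03  ]
 [ 0.5181 -0.521   0.03  ]
 [ 0.4898 -0.5162  0.03  ]] [ 0.51581624 -0.45933472  0.03      ]
yaw -11.350673274493559
handle [ 0.51657016 -0.45511194  0.1       ]
jar [[ 0.63826502 -0.46127192  0.09      ]]
```

Call:
apply_moves(moves=[[-0.037,0,0.25,0,0,0.035,0.7],[-0.037,0,0.5,0,0,0.035,0.7],[-0.037,0,0.7,0,0,0.035,0.7],[-0.037,0,0.835,0,0,0.035,0.7],[-0.037,0,0.835,0,0,0.035,0.7],[-0.037,0,0.835,0,0,0.035,0],[-0.037,0,0.835,0,0,0.035,0],[-0.037,0,0.835,0,0,0.035,0],[-0.037,0,0.835,0,0,0.035,0],[-0.037,0,0.835,0,0,0.035,0],[-0.037,0,0.835,0,0,0.035,0],[-0.037,0,0.835,0,0,0.035,0]], grip_force=40)

```text
time_s: 6.45
tool_pos: [0.5143, -0.4609, 0.0561]
tool_rot: [179.9, 0.0, 79.7]
force: [1.2, 0.3, 2.1]
grip_width: 0.0241
grasp_force: 40.0
```

Call:
apply_moves(moves=[[0,0,-0.25,0,0,0,0],[0,0,-0.5,0,0,0,0],[0,0,-0.7,0,0,0,0],[0,0,-0.7,0,0,0,0],[0.25,0,-0.7,0,0,-0.09,0],[0.5,0,-0.7,0,0,-0.176,0],[0.75,0,-0.7,0,0,-0.176,0],[1,0,-0.7,0,0,-0.176,0],[1,0,-0.7,0,0,-0.176,0]])

```text
time_s: 7.35
tool_pos: [0.5525, -0.2524, 0.1933]
tool_rot: [-180.0, -0.5, 95.7]
force: [-0.3, 0.9, -2.4]
grip_width: 0.0235
grasp_force: 40.0
```

Call:
apply_moves(moves=[[0.25,-0.1,0,0,0,0,0],[0.5,-0.2,0,0,0,0,0],[0.75,-0.3,0,0,0,0,0],[1,-0.38,0,0,0,0,0],[1,-0.38,0,0,0,0,0],[1,-0.38,0,0,0,0,0]])

```text
time_s: 7.95
tool_pos: [0.4553, -0.0682, 0.1945]
tool_rot: [-179.9, -0.1, 95.2]
force: [0.9, -0.1, -1.5]
grip_width: 0.0238
grasp_force: 40.0
```

```bash
python3 - <<'E'
from cell import env,viewer
from h import *
import cv2
print(env.get_obs()['tool_pos'],env.get_obs()['tool_rot'])
c=viewer.get_calibration('wrist'); im=viewer.read_camera('wrist'); cv2.imwrite('pics/w2.png',im[:,:,::-1])
m=(im.min(2)>170).astype(np.uint8)
n,l,s,ce=cv2.connectedComponentsWithStats(m)
o=np.array([.546,.0147]); a=np.radians(4.8); ex=np.array([np.cos(a),np.sin(a)]); ey=np.array([-ex[1],ex[0]])
for i in range(1,n):
    if s[i,4]>60: p=world(c,[ce[i]],.037)[0]; print(s[i,4],ce[i].round(),p.round(4),(p[:2]-o)@ex,(p[:2]-o)@ey)
E
```

```text
[ 0.45528265 -0.06817627  0.19446002] [-1.79901144e+02 -9.89684143e-02  9.51929045e+01]
606 [484. 142.] [ 0.6219 -0.0074  0.037 ] 0.07376805821346955 -0.028360786110216318
553 [369. 150.] [ 0.506 -0.026  0.037] -0.04321544757995489 -0.03721016839785617
343 [206. 150.] [ 0.3436 -0.0409  0.037 ] -0.20638108996660315 -0.038426956343119434
543 [445. 176.] [ 0.5883 -0.0451  0.037 ] 0.03715276797761231 -0.06309193977857219
523 [407. 178.] [ 0.5496 -0.0508  0.037 ] -0.0019316250062164748 -0.06552911100962619
283 [252. 198.] [ 0.3921 -0.0865  0.037 ] -0.16185238714830325 -0.08793294574256269
281 [117. 292.] [ 0.2358 -0.2167  0.037 ] -0.3284870962788157 -0.20463820822505605
262 [516. 292.] [ 0.7044 -0.1743  0.037 ] 0.14199435368382302 -0.20158234731972557
773 [317. 295.] [ 0.471  -0.1955  0.037 ] -0.09237062026929953 -0.20316530382117673
```

View pics/w2.png

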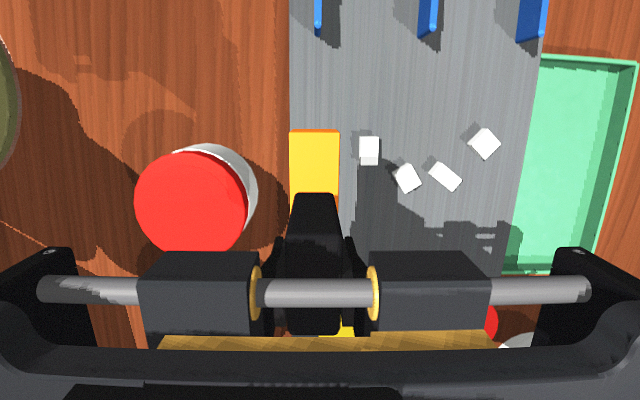

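Call:
apply_moves(moves=[[0.15,0.01,0.1,0,0,0,0],[0.15,0.01,0.25,0,0,0,0],[0.15,0.01,0.4,0,0,0,0],[0.15,0.01,0.5,0,0,0,0],[0.15,0.01,0.555,0,0,0,0],[0.15,0.01,0.555,0,0,0,0]])

```text
time_s: 8.6
tool_pos: [0.4552, -0.0426, 0.083]
tool_rot: [-179.8, 0.1, 94.7]
force: [0.2, -0.1, -1.8]
grip_width: 0.0234
grasp_force: 40.0
```

Call:
apply_moves(moves=[[0.01,0.05,0,0,0,0,0],[0.01,0.1,0,0,0,0,0],[0.01,0.15,0,0,0,0,0],[0.01,0.2,0,0,0,0,0],[0.01,0.25,0,0,0,0,0],[0.01,0.3,0,0,0,0,0],[0.01,0.35,0,0,0,0,0],[0.01,0.4,0,0,0,0,0],[0.01,0.45,0,0,0,0,0],[0.01,0.5,0,0,0,0,0],[0.01,0.55,0,0,0,0,0],[0.01,0.6,0,0,0,0,0],[0.01,0.65,0,0,0,0,0],[0.01,0.7,0,0,0,0,0],[0.01,0.75,0,0,0,0,0],[0.01,0.8,0,0,0,0,0],[0.01,0.85,0,0,0,0,0],[0.01,0.9,0,0,0,0,0]])

```text
time_s: 10.4
tool_pos: [0.6363, -0.0237, 0.0845]
tool_rot: [180.0, 0.0, 94.9]
force: [0.1, -0.1, -2.8]
grip_width: 0.0238
grasp_force: 40.0
```

Call:
apply_moves(moves=[[0,0.05,0,0,0,0,0],[0,0.1,0,0,0,0,0],[0,0.15,0,0,0,0,0],[0,0.2,0,0,0,0,0],[0,0.25,0,0,0,0,0],[0,0.28,0,0,0,0,0],[0,0.28,0,0,0,0,0],[0,0.2,-0.2,0,0,0,0],[0,0,-0.45,0,0,0,0],[0,-0.2,-0.6,0,0,0,0],[0,-0.2,-0.6,0,0,0,0]])

```text
time_s: 11.5
tool_pos: [0.5942, -0.0289, 0.2089]
tool_rot: [179.8, -0.1, 94.8]
force: [0.1, -0.7, -2.4]
grip_width: 0.0238
grasp_force: 40.0
```

```bash
python3 - <<'E'
from cell import env,viewer
import cv2
print(env.get_obs()['tool_pos'],env.get_obs()['tool_rot'])
im=viewer.read_camera('scene'); im=im[130:330,200:460]; cv2.imwrite('pics/s2.png',cv2.resize(im[:,:,::-1],None,fx=2.5,fy=2.5))
E
```

```text
[ 0.59420909 -0.02889613  0.20893135] [ 1.79750732e+02 -7.62407425e-02  9.47536634e+01]
```

View pics/s2.png

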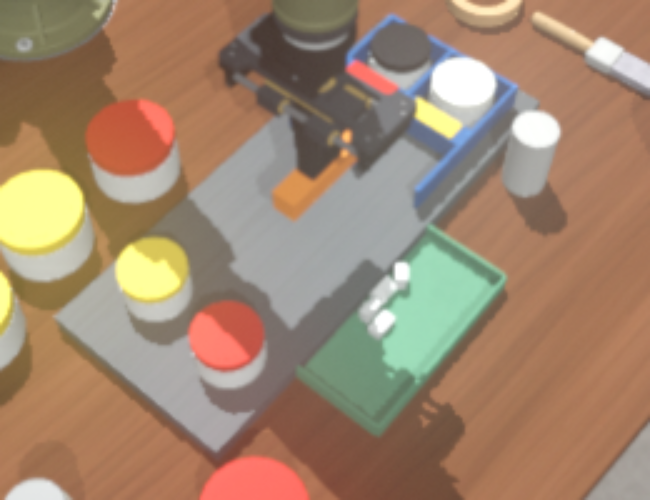

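```bash
python3 - <<'E'
from cell import viewer
from h import *
import cv2
o=np.array([.546,.0147]); a=np.radians(4.8); ex=np.array([np.cos(a),np.sin(a)]); ey=np.array([-ex[1],ex[0]])
c=viewer.get_calibration('wrist'); im=viewer.read_camera('wrist')
m=(im.min(2)>150).astype(np.uint8)
n,l,s,ce=cv2.connectedComponentsWithStats(m)
for i in range(1,n):
    if s[i,4]>60: p=world(c,[ce[i]],.018)[0]; print(s[i],ce[i].round(),(p[:2]-o)@ex,(p[:2]-o)@ey)
im=im[60:260,300:560]; cv2.imwrite('pics/w3.png',cv2.resize(im[:,:,::-1],None,fx=2,fy=2))
E
```

```text
[  241     0   156   253 15352] [321. 113.] 0.053315441742687826 0.024532165547595196
[224  15   7  28  92] [227.  28.] -0.04277611458923975 0.10963998928981517
[ 157   91   82  141 4336] [193. 174.] -0.09137639384714359 -0.04083335239504383
[251 138   6  33  63] [253. 154.] -0.02216706582040855 -0.019060785252885404
[388 138  27  49 769] [399. 161.] 0.1406810138775407 -0.026997672399642722
[617 149  23  90 928] [632. 199.] 0.44108693001205984 -0.07065207932112304
[  53  167   94   95 2018] [120. 204.] -0.18371273862711635 -0.07599313711987601
[392 178  50  37 773] [411. 199.] 0.15740136173842087 -0.07059656962979834
[427 202  11  22  79] [432. 215.] 0.18413074423727158 -0.09038680657346304
[603 233  37  31 649] [623. 247.] 0.44813815159341114 -0.13682031143562326
[ 490  285   99   17 1135] [536. 293.] 0.3374164655307889 -0.19972301733662717
[ 90 287  48  15 512] [117. 293.] -0.2101295097585805 -0.19707529103324714
[ 261  288  112   16 1549] [316. 296.] 0.04851681403225764 -0.19872822131916362
[115 305  32  44 260] [137. 321.] -0.1911132080277027 -0.2403442224737575
[277 327  17  10  66] [285. 333.] 0.007071049672120057 -0.2563807510654387
```

View pics/w3.png

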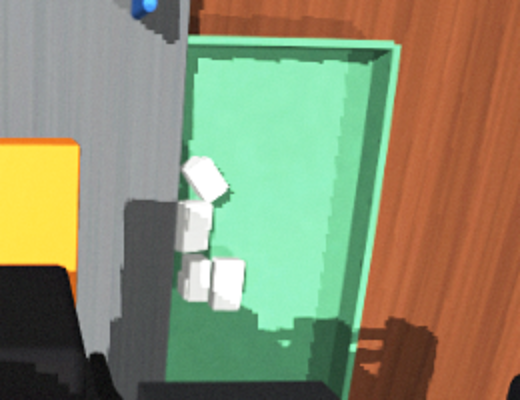

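Call:
apply_moves(moves=[[-0.25,0,0,0,0,0,0],[-0.5,0,0,0,0,0,0],[-0.75,0,0,0,0,0,0],[-1,0,0,0,0,0,0],[-1,0,0,0,0,0,0]])

```text
time_s: 12.1
tool_pos: [0.6097, -0.2376, 0.2033]
tool_rot: [-179.8, 0.4, 94.1]
force: [-0.9, -2.5, -1.8]
grip_width: 0.0239
grasp_force: 40.0
```

Call:
apply_moves(moves=[[-0.25,-0.12,0,0,0,0.044,0],[-0.5,-0.24,0,0,0,0.088,0],[-0.75,-0.36,0,0,0,0.132,0],[-1,-0.48,0,0,0,0.176,0],[-1,-0.48,0,0,0,0.176,0],[-1,-0.48,0,0,0,0.176,0],[-1,-0.48,0,0,0,0.176,0]])

```text
time_s: 12.8
tool_pos: [0.5339, -0.4336, 0.203]
tool_rot: [-179.9, -0.1, 79.7]
force: [1.0, 1.6, -2.4]
grip_width: 0.0237
grasp_force: 40.0
```

Call:
apply_moves(moves=[[-0.152,-0.072,0,0,0,0,0],[-0.152,-0.072,0.2,0,0,0,0],[-0.152,-0.072,0.4,0,0,0,0],[-0.152,-0.072,0.6,0,0,0,0],[-0.152,-0.072,0.68,0,0,0,0],[-0.152,-0.072,0.71,0,0,0,0],[-0.152,-0.072,0.725,0,0,0,0],[-0.152,-0.072,0.73,0,0,0,0],[-0.152,-0.072,0.73,0,0,0,0]])

```text
time_s: 13.7
tool_pos: [0.5153, -0.462, 0.0605]
tool_rot: [179.8, 0.1, 79.8]
force: [-0.1, -0.2, -2.0]
grip_width: 0.0234
grasp_force: 40.0
```

Call:
apply_moves(moves=[[0,0,0.01,0,0,0,0],[0,0,0.02,0,0,0,0],[0,0,0.02,0,0,0,0]])

```text
time_s: 14.0
tool_pos: [0.5149, -0.4618, 0.0561]
tool_rot: [179.9, 0.0, 79.7]
force: [0.1, 0.6, 5.3]
grip_width: 0.0235
grasp_force: 40.0
```

Call:
apply_moves(moves=[[0,0,0,0,0,0,0.7],[0,0,0,0,0,0,0.7],[0,0,0,0,0,0,0.7],[0,0,-0.1,0,0,0,0.7],[0,0,-0.35,0,0,0,0.7],[0,0,-0.6,0,0,0,0.7],[0,0,-0.75,0,0,0,0.5],[0.1,0,-0.75,0,0,-0.05,0.5],[0.3,-0.1,-0.75,0,0,-0.1,0.5],[0.5,-0.2,-0.75,0,0,-0.176,0.5],[0.7,-0.21,-0.75,0,0,-0.176,0.5],[0.7,-0.21,-0.75,0,0,-0.176,0.5],[0.7,-0.21,-0.75,0,0,-0.176,0.5]])

```text
time_s: 15.3
tool_pos: [0.4985, -0.3148, 0.2047]
tool_rot: [180.0, -0.0, 95.0]
force: [0.2, 0.2, -0.0]
grip_width: 0.0435
grasp_force: 0.0
```

```bash
cat > tins.py <<'E'
from cell import env,viewer
from h import *
import cv2,sys
o=np.array([.546,.0147]); a=np.radians(4.8); ex=np.array([np.cos(a),np.sin(a)]); ey=np.array([-ex[1],ex[0]])
S=env.get_obs(); p=S['tool_pos']; print('tcp plate',(p[:2]-o)@ex,(p[:2]-o)@ey,p[2],S['tool_rot'],S['force'],S['time_s'],S['grip_width'])
for cam in sys.argv[1:]:
    c=viewer.get_calibration(cam); im=viewer.read_camera(cam); cv2.imwrite(f'pics/{cam}_last.png',im[:,:,::-1])
    h=cv2.cvtColor(im,cv2.COLOR_RGB2HSV)
    sat=(h[...,1]>170)&(h[...,2]>70)
    for n,m in (('red',sat&((h[...,0]<5)|(h[...,0]>174))),('yellow',sat&(h[...,0]>22)&(h[...,0]<34))):
        k,l,s,ce=cv2.connectedComponentsWithStats(m.astype(np.uint8))
        for i in range(1,k):
            if s[i,4]>80:
                x0,y0,w,hh=s[i,:4]; q=world(c,[ce[i],[x0+w/2,y0+hh/2],[x0,y0+hh/2],[x0+w,y0+hh/2]],.077); u=(q[:,:2]-o)
                print(cam,n,s[i],(u[:2]@np.array([ex,ey]).T).round(4).tolist(),'dia',np.linalg.norm(q[2]-q[3]).round(3))
E
python3 tins.py top wrist
```

```text
tcp plate -0.07488758738490735 -0.3243882117198346 0.20469544894429587 [ 1.79954635e+02 -1.29281118e-02  9.50248827e+01] [ 0.20172679  0.17962316 -0.01708071] 15.3 0.04349553975033766
top red [ 401  108   36   36 1006] [[0.2058, -0.3373], [0.2053, -0.3386]] dia 0.109
top red [372 165  25  25 509] [[0.0608, -0.2163], [0.0593, -0.2176]] dia 0.075
top red [253 215  10  22 163] [[-0.0473, 0.1696], [-0.0486, 0.1681]] dia 0.029
top red [ 333  257   37   38 1064] [[-0.2175, -0.0886], [-0.2192, -0.0899]] dia 0.108
top yellow [373 205  26  25 463] [[-0.0603, -0.2093], [-0.0596, -0.209]] dia 0.077
wrist red [ 423   26   93   94 6781] [[0.0584, -0.218], [0.0587, -0.2181]] dia 0.083
wrist red [ 530  154  107   99 8186] [[0.1928, -0.3343], [0.1931, -0.3358]] dia 0.12
wrist yellow [ 289   12   93   98 7051] [[-0.0577, -0.2095], [-0.0575, -0.2103]] dia 0.079
wrist yellow [   95    32   123   125 11937] [[-0.2146, -0.236], [-0.2136, -0.2364]] dia 0.111
wrist yellow [ 148  184  110   93 6400] [[-0.1825, -0.3565], [-0.184, -0.3639]] dia 0.11
```

Call:
apply_moves(moves=[[0.235,0.085,0,0,0,0,0.5],[0.235,0.085,0.2,0,0,0,0.5],[0.235,0.085,0.4,0,0,0,0.5],[0.235,0.085,0.6,0,0,0,0.5],[0.235,0.085,0.75,0,0,0,0.5],[0.235,0.085,0.85,0,0,0,0.5],[0.235,0.085,0.85,0,0,0,0.5],[0.235,0.085,0.85,0,0,0,0.5]])

```text
time_s: 16.2
tool_pos: [0.5106, -0.2695, 0.0348]
tool_rot: [-180.0, 0.1, 94.7]
force: [0.4, -0.8, -0.1]
grip_width: 0.0434
grasp_force: 0.0
```

```bash
python3 tins.py
```

```text
tcp plate -0.059099992538677905 -0.28023676133982683 0.03478817450971687 [-1.79964890e+02  6.33871827e-02  9.47414763e+01] [ 0.40132238 -0.81043078 -0.12392813] 16.2 0.043364002018730884
```

Call:
apply_moves(moves=[[0.03,0,0,0,0,0,0.5],[0.06,0,0,0,0,0,0.5],[0.09,0,0,0,0,0,0.5],[0.115,0,0,0,0,0,0.5],[0.14,0,0,0,0,0,0.5],[0.16,0,0,0,0,0,0.5],[0.2,0.02,0,0,0,0,0.5],[0.25,0.044,0,0,0,0,0.5],[0.3,0.068,0,0,0,0,0.5],[0.35,0.093,0,0,0,0,0.5],[0.4,0.118,0,0,0,0,0.5],[0.45,0.142,0,0,0,0,0.5],[0.5,0.167,0,0,0,0,0.5],[0.55,0.191,0,0,0,0,0.5],[0.6,0.216,0,0,0,0,0.5],[0.64,0.236,0,0,0,0,0.5],[0.66,0.245,0,0,0,0,0.5],[0.66,0.245,0,0,0,0,0.5]])

```text
time_s: 18.0
tool_pos: [0.5488, -0.1312, 0.0347]
tool_rot: [180.0, -0.0, 94.9]
force: [-1.0, -2.7, 2.2]
grip_width: 0.0438
grasp_force: 1.3
```

```bash
python3 tins.py wrist
```

```text
tcp plate -0.00945808223821756 -0.14557768759474596 0.03465710020815591 [ 1.79996033e+02 -1.74244094e-02  9.49320016e+01] [-1.04296636 -2.66542954  2.2101744 ] 18.0 0.043791418787218775
wrist red [  0 167   3  46  98] [[-0.1393, -0.0979], [-0.139, -0.0982]] dia 0.001
wrist yellow [  215    98   198   180 28672] [[-0.01, -0.0987], [-0.0096, -0.0975]] dia 0.077
```

Call:
apply_moves(moves=[[0.04,0.02,0,0,0,0,0.5],[0.09,0.045,0,0,0,0,0.5],[0.14,0.07,0,0,0,0,0.5],[0.19,0.095,0,0,0,0,0.5],[0.24,0.12,0,0,0,0,0.5],[0.29,0.145,0,0,0,0,0.5],[0.34,0.17,0,0,0,0,0.5],[0.39,0.195,0,0,0,0,0.5],[0.44,0.22,0,0,0,0,0.5],[0.49,0.245,0,0,0,0,0.5],[0.52,0.27,0,0,0,0,0.5],[0.55,0.29,0,0,0,0,0.5],[0.57,0.29,0,0,0,0,0.5],[0.57,0.29,0,0,0,0,0.5]])

```text
time_s: 19.45
tool_pos: [0.5966, -0.0129, 0.0344]
tool_rot: [180.0, -0.0, 94.9]
force: [0.1, -3.2, 1.6]
grip_width: 0.0434
grasp_force: 1.3
```

```bash
python3 tins.py wrist
```

```text
tcp plate 0.04809486931417556 -0.03174274991612821 0.03438856281076162 [ 1.79992894e+02 -3.11087446e-02  9.48793742e+01] [ 0.12656158 -3.22833855  1.60191629] 19.45 0.04336183514890672
wrist yellow [  215    98   198   181 28885] [[0.0477, 0.0151], [0.0479, 0.0162]] dia 0.077
```

View pics/wrist_last.png

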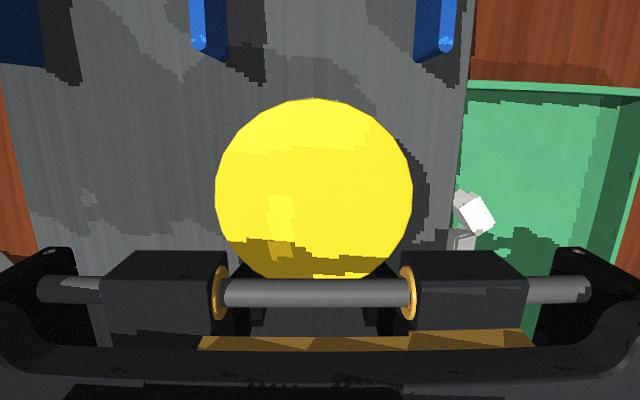

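```bash
python3 - <<'E'
from cell import viewer
from h import *
o=np.array([.546,.0147]); a=np.radians(4.8); ex=np.array([np.cos(a),np.sin(a)]); ey=np.array([-ex[1],ex[0]])
q=world(viewer.get_calibration('wrist'),[[197.5,40],[446,42],[197,0],[450,0],[198,50],[446,51]],.06)[:,:2]-o
print(q@np.array([ex,ey]).T)
E
```

```text
[[0.00182214 0.07246058]
 [0.10026228 0.07203922]
 [0.00269485 0.0869901 ]
 [0.10051027 0.08740529]
 [0.0017323  0.06873687]
 [0.10057497 0.06867711]]
```

Call:
apply_moves(moves=[[0.04,0.008,0,0,0,0,0.5],[0.08,0.015,0,0,0,0,0.5],[0.12,0.015,0,0,0,0,0.5],[0.16,0.015,0,0,0,0,0.5],[0.2,0.015,0,0,0,0,0.5],[0.24,0.015,0,0,0,0,0.5],[0.28,0.015,0,0,0,0,0.5],[0.32,0.015,0,0,0,0,0.5],[0.36,0.015,0,0,0,0,0.5],[0.4,0.015,0,0,0,0,0.5],[0.43,0.015,0,0,0,0,0.5],[0.46,0.015,0,0,0,0,0.5],[0.48,0.015,0,0,0,0,0.5],[0.5,0.015,0,0,0,0,0.5],[0.5,0.015,0,0,0,0,0.5]])

```text
time_s: 21.0
tool_pos: [0.5909, 0.0875, 0.0345]
tool_rot: [-180.0, -0.0, 94.9]
force: [-0.3, -0.2, -0.4]
grip_width: 0.0439
grasp_force: 0.5
```

```bash
python3 tins.py wrist
```

```text
tcp plate 0.05083538809441118 0.06873814816424167 0.034487903209071503 [-1.79990515e+02 -4.74789538e-02  9.49184434e+01] [-0.3041277  -0.21061166 -0.35798475] 21.0 0.043882667038833374
wrist red [    0    10   162    76 10949] [[-0.0331, 0.1683], [-0.0327, 0.1685]] dia 0.063
wrist yellow [  225     8   184    73 12953] [[0.0514, 0.1682], [0.0516, 0.1679]] dia 0.064
wrist yellow [  215    97   198   182 28835] [[0.0505, 0.1158], [0.0507, 0.1169]] dia 0.077
```

Call:
apply_moves(moves=[[-0.1,0,0,0,0,0,0.5],[-0.2,0,-0.05,0,0,0,0.5],[-0.3,0,-0.3,0,0,0,0.5],[-0.4,0,-0.5,0,0,0,0.5],[-0.6,0,-0.6,0,0,0,0.5],[-0.8,0,-0.6,0,0,0,0.5],[-1,0.04,-0.6,0,0,0,0.5],[-1,0.04,-0.6,0,0,0,0.5]])

```text
time_s: 21.85
tool_pos: [0.6161, -0.1197, 0.1556]
tool_rot: [179.9, 0.2, 94.4]
force: [-1.0, -0.3, 0.4]
grip_width: 0.0433
grasp_force: 0.0
```

Call:
apply_moves(moves=[[-0.2,0,0,0,0,0,0.5],[-0.4,0,0,0,0,0,0.5],[-0.6,0,0,0,0,0,0.5],[-0.8,0,0,0,0,0,0.5],[-0.8,0,0,0,0,0,0.5],[-0.8,0,0,0,0,0,0.5]])

```text
time_s: 22.45
tool_pos: [0.6295, -0.2717, 0.1542]
tool_rot: [180.0, -0.1, 94.8]
force: [0.2, 1.0, -0.8]
grip_width: 0.0436
grasp_force: 0.0
```

```bash
python3 tins.py wrist top
```

```text
tcp plate 0.059263126245170834 -0.2923893283882978 0.15416880545113126 [ 1.79997029e+02 -7.31424062e-02  9.47656404e+01] [ 0.23479024  1.02039266 -0.76944752] 22.45 0.04357581205347402
wrist red [  0   0  13  15 118] [[-0.1636, -0.1375], [-0.1621, -0.1393]] dia 0.011
wrist red [ 263   54  108  111 9103] [[0.0608, -0.2167], [0.0616, -0.216]] dia 0.078
wrist red [ 419  198  125   78 5796] [[0.2023, -0.3122], [0.1973, -0.3158]] dia 0.107
wrist yellow [   0   81   51  125 1957] [[-0.1604, -0.2338], [-0.1667, -0.2377]] dia 0.045
wrist yellow [  13  232   95   44 1066] [[-0.146, -0.3289], [-0.1586, -0.3323]] dia 0.091
top red [401 109  36  30 552] [[0.2249, -0.3333], [0.2114, -0.3393]] dia 0.109
top red [372 165  25  25 502] [[0.0605, -0.2159], [0.0593, -0.2176]] dia 0.075
top red [254 215   9  22 157] [[-0.0477, 0.1692], [-0.0487, 0.1667]] dia 0.026
top red [ 333  258   37   37 1058] [[-0.2176, -0.0883], [-0.2207, -0.0898]] dia 0.108
```

Call:
apply_moves(moves=[[0,0.006,0.2,0,0,0,0.5],[0,0.006,0.4,0,0,0,0.5],[0,0.006,0.55,0,0,0,0.5],[0,0.006,0.598,0,0,0,0.5],[0,0.006,0.598,0,0,0,0.5],[0.05,0.006,0.598,0,0,0,0.5],[0.1,0.006,0.598,0,0,0,0.5],[0.13,0.006,0.598,0,0,0,0.5],[0.16,0.006,0.598,0,0,0,0.5],[0.19,0.006,0.598,0,0,0,0.5],[0.23,-0.014,0.598,0,0,0,0.5],[0.28,-0.038,0.598,0,0,0,0.5],[0.33,-0.062,0.598,0,0,0,0.5],[0.38,-0.086,0.598,0,0,0,0.5],[0.43,-0.11,0.598,0,0,0,0.5],[0.48,-0.134,0.598,0,0,0,0.5],[0.53,-0.158,0.598,0,0,0,0.5],[0.57,-0.177,0.598,0,0,0,0.5],[0.59,-0.187,0.598,0,0,0,0.5],[0.59,-0.187,0.598,0,0,0,0.5]])

```text
time_s: 24.55
tool_pos: [0.5826, -0.1566, 0.0355]
tool_rot: [179.9, -0.0, 94.9]
force: [2.8, -1.6, 2.8]
grip_width: 0.0437
grasp_force: 1.7
```

```bash
python3 tins.py wrist
```

```text
tcp plate 0.022156299428614693 -0.17371832254921357 0.03554586053759165 [ 1.79922430e+02 -2.07559936e-02  9.49042805e+01] [ 2.82277444 -1.61727109  2.77744413] 24.55 0.043671720800165716
wrist red [  217    98   196   180 28529] [[0.022, -0.1271], [0.0223, -0.1258]] dia 0.077
```

Call:
apply_moves(moves=[[0.04,-0.02,0,0,0,0,0.5],[0.09,-0.044,0,0,0,0,0.5],[0.14,-0.068,0,0,0,0,0.5],[0.19,-0.092,0,0,0,0,0.5],[0.24,-0.116,0,0,0,0,0.5],[0.29,-0.14,0,0,0,0,0.5],[0.34,-0.164,0,0,0,0,0.5],[0.39,-0.188,0,0,0,0,0.5],[0.44,-0.212,0,0,0,0,0.5],[0.49,-0.236,0,0,0,0,0.5],[0.54,-0.26,0,0,0,0,0.5],[0.59,-0.285,0,0,0,0,0.5],[0.63,-0.31,0,0,0,0,0.5],[0.67,-0.33,0,0,0,0,0.5],[0.7,-0.345,0,0,0,0,0.5],[0.71,-0.346,0,0,0,0,0.5],[0.71,-0.346,0,0,0,0,0.5]])

```text
time_s: 26.3
tool_pos: [0.5008, -0.0216, 0.0348]
tool_rot: [-179.9, -0.0, 94.9]
force: [0.6, -2.9, 3.5]
grip_width: 0.0434
grasp_force: 2.0
```

```bash
python3 tins.py wrist
```

```text
tcp plate -0.048129336396316294 -0.032409558199273096 0.03481244297116089 [-1.79930227e+02 -2.54385206e-03  9.48903148e+01] [ 0.6045276  -2.86799725  3.45065218] 26.3 0.04338744528300896
wrist red [  216    98   197   181 28788] [[-0.0483, 0.0142], [-0.048, 0.0155]] dia 0.077
wrist red [ 87 308  27  40 383] [[-0.1485, -0.0535], [-0.1474, -0.0514]] dia 0.014
wrist yellow [ 493    0  136   45 1623] [[0.0303, 0.0755], [0.0391, 0.0766]] dia 0.053
```

View pics/wrist_last.png

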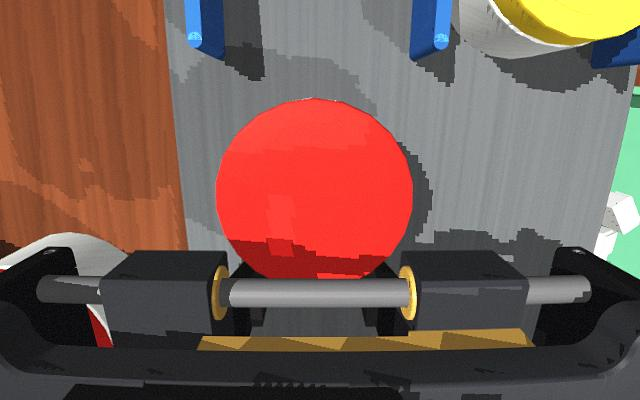

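Call:
apply_moves(moves=[[0.04,0.006,0,0,0,0,0.5],[0.08,0.008,0,0,0,0,0.5],[0.12,0.008,0,0,0,0,0.5],[0.16,0.008,0,0,0,0,0.5],[0.2,0.008,0,0,0,0,0.5],[0.24,0.008,0,0,0,0,0.5],[0.28,0.008,0,0,0,0,0.5],[0.32,0.008,0,0,0,0,0.5],[0.36,0.008,0,0,0,0,0.5],[0.4,0.008,0,0,0,0,0.5],[0.43,0.008,0,0,0,0,0.5],[0.46,0.008,0,0,0,0,0.5],[0.49,0.008,0,0,0,0,0.5],[0.51,0.008,0,0,0,0,0.5],[0.51,0.008,0,0,0,0,0.5]])

```text
time_s: 27.85
tool_pos: [0.4933, 0.0795, 0.0346]
tool_rot: [-179.9, 0.1, 94.9]
force: [0.7, -4.3, 4.8]
grip_width: 0.0435
grasp_force: 2.5
```

Call:
apply_moves(moves=[[-0.1,0,0,0,0,0,0.5],[-0.2,0,-0.05,0,0,0,0.5],[-0.3,0,-0.25,0,0,0,0.5],[-0.45,0,-0.5,0,0,0,0.5],[-0.6,0,-0.75,0,0,0,0.5],[-0.75,0,-1,0,0,0,0.5],[-1,0,-1,0,0,0,0.5],[-1,0,-1,0,0,0,0.5],[-1,0,-1,0,0,0,0.5]])

```text
time_s: 28.75
tool_pos: [0.5106, -0.121, 0.2353]
tool_rot: [-180.0, -0.1, 94.6]
force: [0.9, 0.6, 0.6]
grip_width: 0.0435
grasp_force: 0.0
```

```bash
python3 tins.py wrist; python3 - <<'E'
from cell import viewer
import cv2
im=viewer.read_camera('scene')[130:350,150:460]; cv2.imwrite('pics/s9.png',cv2.resize(im[:,:,::-1],None,fx=2.5,fy=2.5))
E
```

```text
tcp plate -0.04667443684501438 -0.1323007286048706 0.23525755955980374 [-1.79969820e+02 -6.54871969e-02  9.46196885e+01] [0.87347014 0.61946316 0.56504733] 28.75 0.04345331389150784
wrist red [  99   90  107  105 8696] [[-0.2098, -0.0855], [-0.2091, -0.0868]] dia 0.112
wrist red [520 305  20  36 462] [[0.218, -0.3023], [0.2198, -0.3065]] dia 0.027
wrist yellow [ 124  225   85   35 1596] [[-0.2095, -0.1926], [-0.2093, -0.196]] dia 0.097
```

View pics/s9.png

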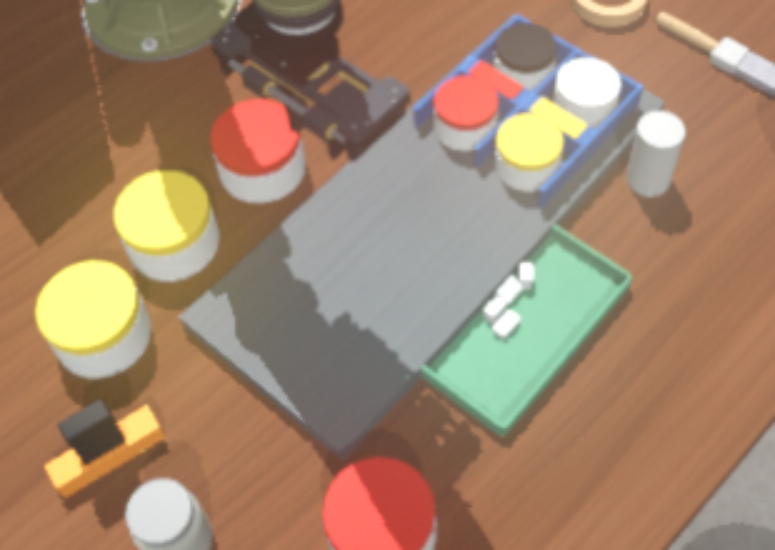

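```bash
python3 tins.py top; sed -i 's/,\.077)/,.060)/' tins.py; echo tab height; python3 tins.py top
```

```text
tcp plate -0.04656927160516528 -0.12846388799546657 0.233691057840179 [-1.79838643e+02 -1.33587671e-01  9.49279741e+01] [ 0.01442345  1.0480598  -0.4518945 ] 28.85 0.04341811031003899
top red [401 109  36  35 994] [[0.2053, -0.3375], [0.2037, -0.3385]] dia 0.109
top red [264 211  27  27 548] [[-0.0485, 0.1134], [-0.0496, 0.1111]] dia 0.079
top red [253 215  10  22 166] [[-0.048, 0.1689], [-0.0486, 0.1681]] dia 0.029
top red [333 257  31  38 921] [[-0.216, -0.0821], [-0.2184, -0.0812]] dia 0.09
tab height
tcp plate -0.046423579333590814 -0.12785478353650526 0.23353165391788014 [-1.79830081e+02 -1.20212411e-01  9.50140845e+01] [-0.25652774  0.93278454 -0.41326707] 28.9 0.04326422162700623
top red [401 109  36  35 998] [[0.2098, -0.3429], [0.2082, -0.3439]] dia 0.111
top red [264 211  27  27 547] [[-0.048, 0.115], [-0.0492, 0.1127]] dia 0.08
top red [253 215  10  22 166] [[-0.0472, 0.1715], [-0.0481, 0.1706]] dia 0.03
top red [333 257  31  38 904] [[-0.2179, -0.083], [-0.2206, -0.0827]] dia 0.092
```

```bash
python3 -c "
from cell import env
print(env.sign_off())"
```

```text
the job is handed in; nothing more can be done
None
```

I handed the job in at about 29 s on the robot's clock; the judge's verdict was not shown. In the last pictures all four chips lie in the green tray, the scraper stands upright on the bench, and the red and yellow tins stand in the cells of their colours (red measured about 58 mm in front of its mark; yellow judged from the pusher's position and the picture).

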